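# Old lens case through the swing flap

### The arm

A 7-joint arm with a two-finger parallel gripper is mounted at the origin on the work surface. World frame = base frame: x ahead of the robot, y to its left, z up, the work surface at z = 0. Lengths are in m, angles in degrees, forces in N, time in s.
With the tool pointing down it reaches from about 0.425 to 0.875 m from the base axis. Payload 4.7 kg.
Tool frame: the origin (TCP) lies at the very end of the fingers, on their centre line; the grasp point (between the pads) lies env.tcp_to_grasp behind it (env.tcp_to_grasp is the distance from the TCP to the grasp point, in m); z points along the fingers, x is the direction in which the jaws open and shut, and the axes are right-handed (so a half turn about z gives the same grasp; the last joint's range is limited). The gripper opens to 87 mm and grips with 3 to 60 N. Pads are 19 mm wide; open, the fingers measure 117 mm over their backs; the gripper's body (75 mm by 190 mm) begins 51 mm behind the grasp point.
Start: joints at [-69.895, 18.392, -4.016, 83.108, 1.295, 78.541, -3.26], TCP at [0.215, 0.613, 0.223] pointing down, gripper open.
Joint ranges: [-163.93, 163.93], [-17.29, 119.83], [-79.2, 71.16], [3.27, 140.29], [-89.18, 269.18], [5.43, 117.66], [-154.24, 154.24]. Speed limits (degrees/s): [147.25, 147.25, 180, 180, 180, 180, 180].

### API

Orientations are given as [roll, pitch, yaw] about the fixed x, y, z axes, in that order (R = Rz(yaw) Ry(pitch) Rx(roll)).
In Python, from cell import env gives the robot as it stands. The module is installed in compiled form; this text tells all that it offers.
- The arm moves only by the tool send_rows, never from a script. Its argument "steps" is a list of rows, each a list of 3 entries, a list of its own where there are three numbers: the shift along the tool's x, y, z in m, then the turn, a rotation vector about the tool's x, y, z in rad, then the finger opening in m, from 0 to 0.087. A call has exactly 5 rows; each row is the pose to reach, as a shift and turn from the pose commanded when the call began, along the tool's axes at that moment; what a row does not reach only later rows make up. A row lasts 1/12 s, in which the tool goes at most 41.7 mm and 7.16 degrees, less where a joint would pass 70% of its speed; a pose out of reach is approached as far as the arm can. A call with a gripper value outside its range is refused whole. The fingers move at their own pace and stop on an object; "grip_force" is the grip in N (left out, the last holds). Time passes only in rows, so rows that repeat a pose let the fingers close, or fill a call up. It gives the time, the measured TCP pose, the force and the opening at its end, in the units of the state.
- env.get_obs(): the state, without advancing time (a new reading comes with each control period).
- env.read_camera(name): name is "side" or "top" or "wrist"; returns a dict with "pixels" (400x640x3 uint8, red, green, blue), "fx", "fy", "cx", "cy" (pixels), "position" and "rotation" of the camera in the world. Camera axes: x right, y up, looking along -z (the intrinsics and any distortion apply to the point x, -y, -z); pixel columns grow to the right and rows downward; lengths in m; the calibration is good to about 2 mm. The wrist camera is an equidistant fisheye: a pixel r from the principal point sees the ray r / f radians off the axis. A picture is of the moment at which its call begins. There is no depth.
- env.sign_off(): hands the job in, once; it reports no verdict.
The state is a dict: "time_s": time; "qpos": joint angles; "joint_velocities": joint speeds; "effort": joint torques, N m; "tool_pos": TCP position; "tool_rot": TCP orientation; "force": force on the tool from outside, world axes, zero at the start; "wrist_torque": the same for the moment, N m; "grip_width": finger opening in m.
Only numpy, scipy, OpenCV 4.12 (cv2) and the standard library are available. Lean on these libraries where they do the work, as an engineer would, in place of code of your own. Each camera call takes 0.05 s, during which the arm holds its last target.

### The job

Throw away the used-up barrel lens case that stands in the channel on the bin's ledge: with one finger push the bin's self-closing flap inward and keep it open, and with the other finger push the case along the channel, over the edge and into the bin; then draw the hand away so that the flap swings shut. Only push the case: do not lift it and do not use it to press the flap open, and leave everything else where it is, including the nail-polish bottle and the tweezers on the ledge.

Things in the scene. Friction and masses are not known exactly. Their poses are not given: they have to be found in the camera images.
- bin: countertop swing-flap bin, fixed to the vanity top, 200 x 200 mm, 150 mm high. Origin: centre of its underside; x axis from its front ledge to its back, y to its left, z up. The front half of its top is a level ledge 100 mm above the vanity top (bin x -100 to -5 mm); behind it is the mouth (x -5 to 83 mm, 190 mm wide between sloping cheeks), closed by the flap. Hollow inside, floor at 6 mm
- ledge_edge (a point): middle of the ledge's rear edge, where the case drops into the mouth: bin x -5, y 0, z 100 mm. A straight channel leads to it along bin x down the middle of the ledge (y = 0), between two ribs 6 mm high with 36 mm clear between them
- flap_hinge (a point): middle of the flap's hinge rod (10 mm thick, along bin y): bin x 83, y 0, z 145 mm. A narrow hood behind it, top at 150 mm, is the highest part of the bin
- flap (a joint): flap angle (rad): 0 shut, grows as its lower edge is pushed in (bin +x, down); stop at 1.15. Flat panel 186 mm wide, 93 mm long; shut, it slopes up at 27 degrees from the ledge's rear edge to the hinge rod. A spring shuts it (0.10 N m shut, 0.17 wide open). A fingertip 10 mm above the ledge moving in bin +x meets it at bin x = 12 mm and needs 2 to 6 N to push it open
- flap_lip (a point): middle of the flap's free lower edge (moves with the flap)
- old_case: the used-up barrel lens case, a plain round pot 32 mm in diameter and 36 mm tall with a grey twist cap, about 25 g, standing upright in the channel on the bin's ledge. Origin: centre of its underside
- polish: small nail-polish bottle, 26 mm across, 46 mm tall, standing on the bin's ledge on one side of the channel (left or right varies, about 64 mm from the channel's middle line). Origin: centre of its underside
- tweezers: flat plastic tweezers, 76 x 18 x 6 mm, lying on the ledge along its x axis on the side of the channel away from the nail-polish bottle. They are low (6 mm): a fingertip 9 mm or more above the ledge passes over them. Origin: underside centre
- new_case: unused barrel lens case, like the old one but 58 mm tall, standing on the vanity top beside the bin; to be kept. Origin: underside centre
- lens_case: flat double lens case with two twist caps, 68 x 31 x 16 mm, on the vanity top in front of the bin. Origin: underside centre
- ring_dish: sage ceramic ring dish, 90 mm across, 22 mm high, on the vanity top beside the bin. Origin: underside centre
- alu_box: small aluminium box with closed flip lid, 66 x 91 x 34 mm, on the vanity top beside the bin. Origin: underside centre
There are look-alikes about, which are no part of the job. Leave any turquoise or yellow look-alike of the old_case alone.

How it is judged:
By the outcome, as a careful person would: the job done as asked, in the order asked, and still so for the second after the job is handed in, with the robot touching nothing.
It also fails if it takes over 35 s, if anything falls off the work surface, if the arm or the gripper's body presses on something with over 40 N, if the wrist force passes 120 N, or if a joint passes its speed limit or range.

## Working session

There is one attempt and no reset: what is moved stays moved. The work goes in short steps, Python scripts to look and compute and a tool call to move; the robot and the scene stay as the last step left them, time stands still between calls to the robot, and variables do not carry over. Pictures are saved under pics/ and viewed, and the job is handed in when it is done.

Besides the shell and the picture viewer there is one more tool, called after "Emit:" in YAML: its name, and indented under it one key for each argument. send_rows: Moves the arm, as the interface text tells. Its arguments: {"type":"object","properties":{"steps":{"type":"array"},"grip_force":{"type":"number"}},"required":["steps"]}

```bash
mkdir -p pics; python3 - <<'E'
from cell import env
import cv2,numpy as np
np.set_printoptions(precision=4,suppress=True)
print(env.get_obs(), env.tcp_to_grasp)
for n in("side","top","wrist"):
    d=env.read_camera(n); cv2.imwrite(f"pics/{n}0.png",d["pixels"][:,:,::-1])
    print(n,d["fx"],d["fy"],d["cx"],d["cy"],d["position"],d["rotation"],[k for k in d])
E
```

```text
{'time_s': 0.0, 'qpos': array([-69.8944,  18.4393,  -4.0159,  83.1761,   1.2966,  78.5417,
        -3.2604]), 'joint_velocities': array([ 0.0531, -0.0299,  0.0241,  0.0318, -0.0103, -0.0103, -0.0198]), 'effort': array([  0.    , -49.1278,  -0.4036, -31.2531,  -0.0638,   0.0439,
         0.0002]), 'tool_pos': array([0.2147, 0.6129, 0.2214]), 'tool_rot': array([179.9927,   0.1117,  70.7044]), 'force': array([ 0.2645,  0.273 , -0.8192]), 'wrist_torque': array([ 0.057 ,  0.0154, -0.0245]), 'grip_width': 0.0872722959069151} 0.0187
side 411.96094647793427 411.96094647793427 323.6034251029314 190.59285545837201 [ 0.3085 -0.4978  0.5254] [ 53.9368  -0.0996 -23.6824] ['pixels', 'fx', 'fy', 'cx', 'cy', 'position', 'rotation']
top 464.4356769160583 464.4356769160583 317.46267378646814 202.89631162013595 [0.4162 0.0461 0.9712] [  6.5653  -0.8044 -89.9544] ['pixels', 'fx', 'fy', 'cx', 'cy', 'position', 'rotation']
wrist 309.70691628693146 309.70691628693146 320.9255750661317 194.9256881213366 [0.1503 0.6356 0.3838] [-14.1524   0.1235  70.8102] ['pixels', 'fx', 'fy', 'cx', 'cy', 'position', 'rotation']
```

View pics/side0.png

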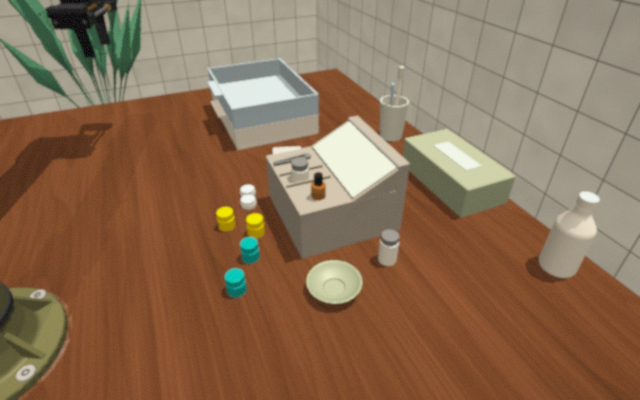

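View pics/top0.png

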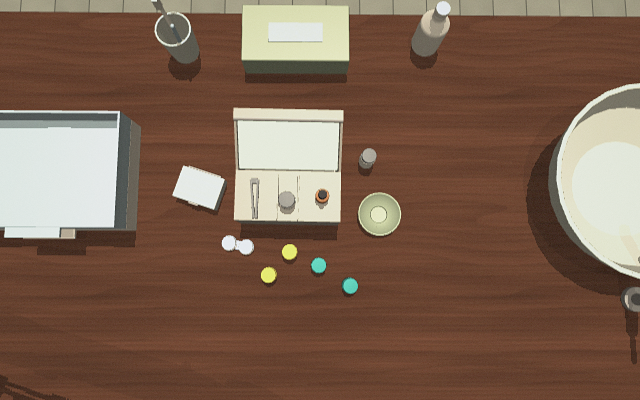

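View pics/wrist0.png

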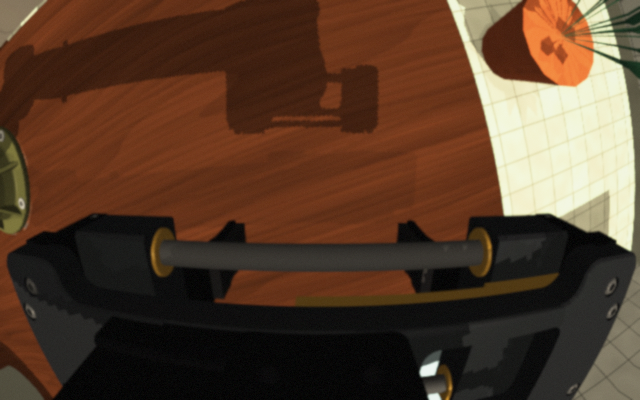

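The side view shows the bin at about (335,185). In the top view the bin spans (234–343, 108–222), with the old case at (287,200), the polish at (322,196) and the tweezers at (255,198). I'll zoom in for the exact edges.

```bash
cat > h.py <<'E'
import numpy as np,cv2
from scipy.spatial.transform import Rotation as R
def rot(d):
    r=np.array(d["rotation"],float)
    return r if r.shape==(3,3) else R.from_euler('xyz',r,degrees=True).as_matrix()
def onplane(d,u,v,z):
    k=np.array([(u-d["cx"])/d["fx"],-(v-d["cy"])/d["fy"],-1.]); w=rot(d)@k; p=np.array(d["position"])
    return p+w*(z-p[2])/w[2]
def proj(d,P):
    c=rot(d).T@(np.array(P)-d["position"]); return np.array([d["cx"]+d["fx"]*c[0]/-c[2], d["cy"]-d["fy"]*c[1]/-c[2]])
E
python3 - <<'E'
from cell import env
import cv2
for n,(x0,y0,w,h) in dict(top=(220,95,160,135),side=(250,110,170,150)).items():
    im=cv2.imread(f"pics/{n}0.png")[y0:y0+h,x0:x0+w]
    im=cv2.resize(im,None,fx=800/w if n=="x" else 4.4 if n=="top" else 4,fy=4.4 if n=="top" else 4,interpolation=cv2.INTER_CUBIC)
    cv2.imwrite(f"pics/{n}0z.png",im)
E
```

```text
(no output)
```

View pics/top0z.png

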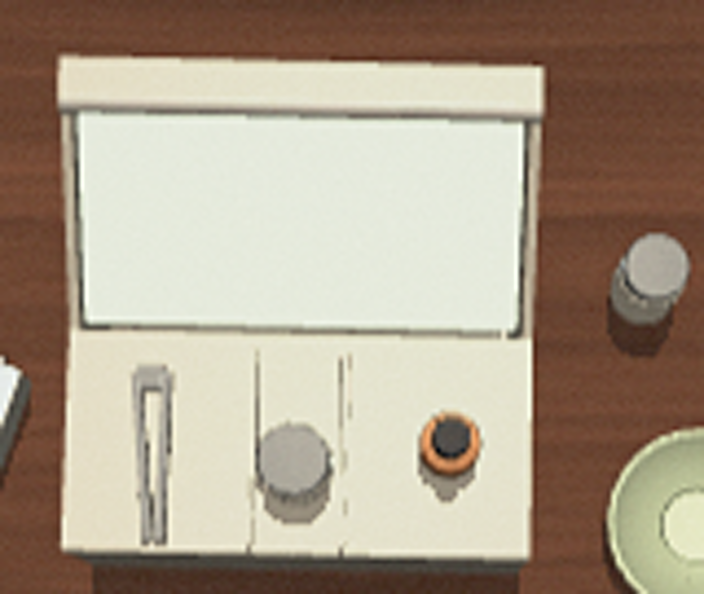

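View pics/side0z.png

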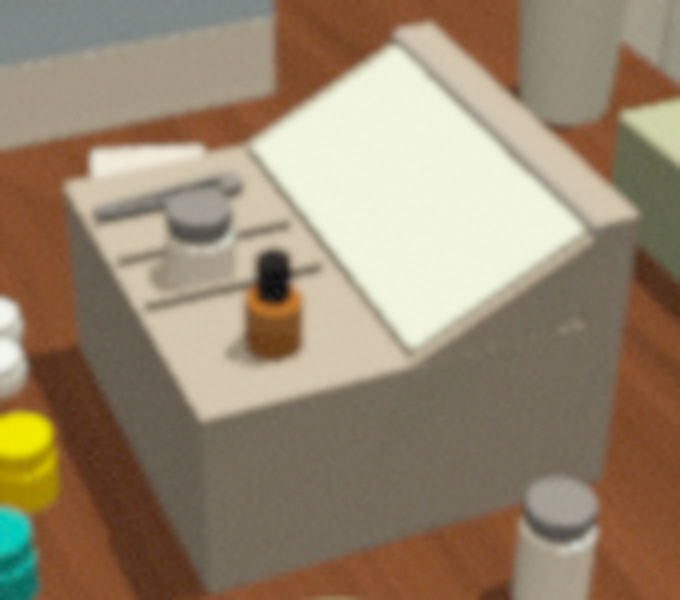

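In the top zoom, the ledge's front corners are at (64,551) and (530,558) and the hood's back corners at (58,57) and (544,67). The case cap is at (295,459), the ledge rear edge at y≈331–335, and the polish at (450,440).

```bash
python3 - <<'E'
from cell import env
from h import *
np.set_printoptions(precision=4,suppress=True)
d=env.read_camera("top"); s=env.read_camera("side")
Z=lambda a,b,z:onplane(d,220+(a+.5)/4.4-.5,95+(b+.5)/4.4-.5,z)
S=lambda a,b,z:onplane(s,250+(a+.5)/4-.5,110+(b+.5)/4-.5,z)
fl=Z(64,551,.1);fr=Z(530,558,.1);bl=Z(58,57,.15);br=Z(544,67,.15)
print("front",fl,fr,np.linalg.norm(fl-fr),"back",bl,br,np.linalg.norm((bl-br)[:2]))
print("depth",np.linalg.norm(((fl+fr)/2-(bl+br)/2)[:2]))
yw=[np.degrees(np.arctan2(*( -(fr-fl)[:2]*[1,-1])[[0,1]])) for fl,fr in((fl,fr),(bl,br))]; print(yw)
x=((bl+br)/2-(fl+fr)/2)[:2]; print("axis yaw",np.degrees(np.arctan2(x[1],x[0])))
# side-view corners
print("side front corners",S(68,186,.1),S(203,418,.1),"rear R",S(638,214,.15),"rear l hood",S(430,23,.15))
C=((fl+fr+bl+br)/4)[:2]
for th in yw: print(th)
th=np.radians(np.mean(yw))
Rm=np.array([[np.cos(th),np.sin(th)],[-np.sin(th),np.cos(th)]])
print("C",C)
for n,p in dict(case=Z(295,459,.136),ledgeL=Z(75,329,.1),ledgeR=Z(528,336,.1),ribL=Z(257,350,.106),ribLf=Z(251,552,.106),ribR=Z(342,355,.106),ribRf=Z(342,555,.106),polish=Z(450,438,.146),tw=Z(152,455,.106),case_side=S(198,200,.136),pol_side=S(273,256,.146),new=Z(657,264,.058)).items(): print(n,p,Rm@(p[:2]-C))
E
```

```text
front [0.4841 0.1902 0.1   ] [ 0.4815 -0.0086  0.1   ] 0.19880864828656702 back [0.6849 0.1887 0.15  ] [ 0.6817 -0.0122  0.15  ] 0.20100880592185744
depth 0.2004446062767456
[np.float64(179.24404166375788), np.float64(179.09159602905066)]
axis yaw -0.7271469488776983
side front corners [0.4869 0.1881 0.1   ] [ 0.483  -0.0077  0.1   ] rear R [ 0.6817 -0.0115  0.15  ] rear l hood [0.6856 0.1881 0.15  ]
179.24404166375788
179.09159602905066
C [0.5831 0.0895]
case [0.5195 0.0902 0.136 ] [0.0636 0.0002]
ledgeL [0.5802 0.1875 0.1   ] [ 0.0043 -0.0979]
ledgeR [ 0.5778 -0.0082  0.1   ] [0.0038 0.0978]
ribL [0.5702 0.1085 0.106 ] [ 0.0131 -0.0188]
ribLf [0.4834 0.1101 0.106 ] [ 0.0999 -0.0191]
ribR [0.5682 0.072  0.106 ] [0.0146 0.0177]
ribRf [0.4822 0.0716 0.106 ] [0.1006 0.0194]
polish [0.527  0.0267 0.146 ] [0.0551 0.0637]
tw [0.5247 0.1527 0.106 ] [ 0.0592 -0.0623]
case_side [0.5215 0.0953 0.136 ] [ 0.0617 -0.0049]
pol_side [0.5288 0.0265 0.146 ] [0.0534 0.0638]
new [ 0.6191 -0.0698  0.058 ] [-0.0384  0.1588]
```

```bash
cat >> h.py <<'E'
def plan(p,rpy,tp,yaw):
    A=R.from_euler('xyz',rpy,degrees=True); B=R.from_euler('xyz',[180,0,yaw],degrees=True)
    return A.inv().apply(np.array(tp)-p),(A.inv()*B).as_rotvec()
def binw(x,y=0):
    t=np.radians(-.8); return np.array([.5835+np.cos(t)*x-np.sin(t)*y,.0895+np.sin(t)*x+np.cos(t)*y])
E
python3 - <<'E'
from cell import env
from h import *
np.set_printoptions(precision=4,suppress=True)
p0=np.array([.215,.613,.223]);y0=70.7
p1=np.r_[binw(-.054),.26];print(p1)
p,y=p0,y0
for k in range(1,5):
    f=k/4; q=p0*(1-f)+p1*f; q[2]=.26; yy=y0*(1-f)-.8*f
    print(*plan(p,[180,0,y],q,yy)); p,y=q,yy
# big box height/extent check
d=env.read_camera("top")
for u,v in((140,228),(118,112)): print([onplane(d,u,v,z) for z in(0,.15)])
E
```

```text
[0.5295 0.0903 0.26  ]
[-0.0974  0.1174 -0.037 ] [ 0.    -0.     0.312]
[-0.0566  0.1416  0.    ] [ 0.    -0.     0.312]
[-0.0104  0.1522  0.    ] [-0.    -0.     0.312]
[0.0368 0.148  0.    ] [ 0.    -0.     0.312]
[array([0.4746, 0.4018, 0.    ]), array([0.4655, 0.3469, 0.15  ])]
[array([0.7228, 0.4597, 0.    ]), array([0.6755, 0.3958, 0.15  ])]
```

Emit:
send_rows:
  steps:
    - [[-0.0195,0.0235,-0.0074],[0,0,0.0624],0.087]
    - [[-0.039,0.047,-0.0148],[0,0,0.1248],0.087]
    - [[-0.0584,0.0704,-0.0222],[0,0,0.1872],0.087]
    - [[-0.0779,0.0939,-0.0296],[0,0,0.2496],0.087]
    - [[-0.0974,0.1174,-0.037],[0,0,0.312],0.087]

```text
time_s: 0.72
tool_pos: [0.294, 0.4814, 0.2599]
tool_rot: [-180.0, -0.0, 52.7]
force: [0.7, -0.2, 0.7]
grip_width: 0.087
```

Emit:
send_rows:
  steps:
    - [[-0.0113,0.0283,0],[0,0,0.0624],0.087]
    - [[-0.0226,0.0566,0],[0,0,0.1248],0.087]
    - [[-0.034,0.085,0],[0,0,0.1872],0.087]
    - [[-0.0453,0.1133,0],[0,0,0.2496],0.087]
    - [[-0.0566,0.1416,0],[0,0,0.312],0.087]

```text
time_s: 1.13
tool_pos: [0.3726, 0.3507, 0.2597]
tool_rot: [-180.0, -0.0, 34.8]
force: [0.2, -0.1, -0.5]
grip_width: 0.0872
```

Emit:
send_rows:
  steps:
    - [[-0.0021,0.0304,0],[0,0,0.0624],0.087]
    - [[-0.0042,0.0609,0],[0,0,0.1248],0.087]
    - [[-0.0062,0.0913,0],[0,0,0.1872],0.087]
    - [[-0.0083,0.1218,0],[0,0,0.2496],0.087]
    - [[-0.0104,0.1522,0],[0,0,0.312],0.087]

```text
time_s: 1.55
tool_pos: [0.4513, 0.22, 0.2598]
tool_rot: [-180.0, -0.0, 16.9]
force: [1.1, 0.4, -0.4]
grip_width: 0.0869
```

Emit:
send_rows:
  steps:
    - [[0.0074,0.0296,0],[0,0,0.0624],0.087]
    - [[0.0147,0.0592,0],[0,0,0.1248],0.087]
    - [[0.0221,0.0888,0],[0,0,0.1872],0.087]
    - [[0.0294,0.1184,0],[0,0,0.2496],0.087]
    - [[0.0368,0.148,0],[0,0,0.312],0.087]

```text
time_s: 1.97
tool_pos: [0.5299, 0.0894, 0.2598]
tool_rot: [-180.0, -0.0, -1.0]
force: [0.8, 0.2, -0.2]
grip_width: 0.0876
```

```bash
python3 - <<'E'
from cell import env
from h import *
np.set_printoptions(precision=4,suppress=True)
o=env.get_obs();print(o["tool_pos"],o["tool_rot"],o["qpos"])
print(plan(o["tool_pos"],o["tool_rot"],np.r_[binw(-.054),.11],-.8))
for n in("side","wrist"):
    d=env.read_camera(n); cv2.imwrite(f"pics/{n}1.png",d["pixels"][:,:,::-1])
E
```

```text
[0.5299 0.0894 0.2598] [-179.9719   -0.0304   -0.9705] [-37.6457   3.3625  26.5295  96.9006  -1.5455  80.0582 -11.8602]
(array([-0.0005, -0.0008,  0.1498]), array([-0.0005, -0.0005, -0.003 ]))
```

View pics/side1.png

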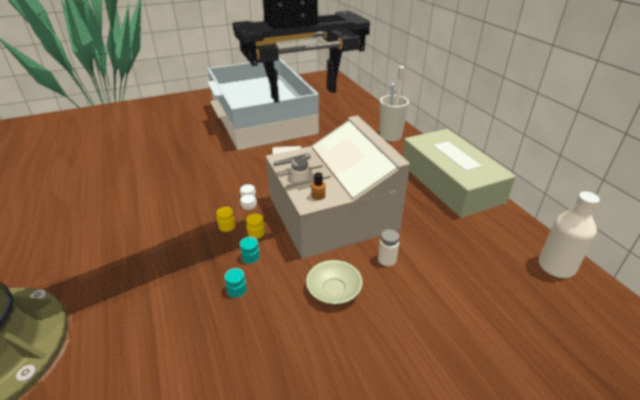

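View pics/wrist1.png

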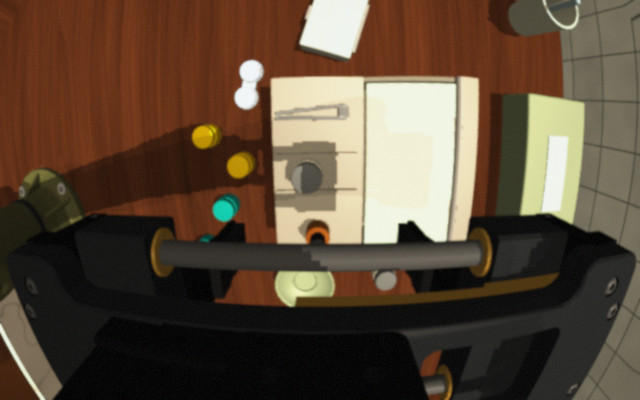

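The side view shows the hand above the bin with its jaw axis along bin x. In the wrist view the case is at (307,177), between the ribs. Next I descend to 30 mm above the ledge and check.

Emit:
send_rows:
  steps:
    - [[0,0,0.03],[0,0,-0.003],0.087]
    - [[0,0,0.06],[0,0,-0.003],0.087]
    - [[0,-0.001,0.09],[0,0,-0.003],0.087]
    - [[0,-0.001,0.115],[0,0,-0.003],0.087]
    - [[0,-0.001,0.122],[0,0,-0.003],0.087]

```text
time_s: 2.48
tool_pos: [0.5263, 0.0918, 0.1335]
tool_rot: [179.9, 0.4, -0.6]
force: [-1.1, 0.9, -0.1]
grip_width: 0.087
```

```bash
python3 - <<'E'
from cell import env
from h import *
np.set_printoptions(precision=4,suppress=True)
o=env.get_obs();print(o["tool_pos"],o["tool_rot"])
print(plan(o["tool_pos"],o["tool_rot"],np.r_[binw(-.054),.11],-.8))
for n in("side","wrist"):
    d=env.read_camera(n); im=d["pixels"][:,:,::-1]
    if n=="side": im=cv2.resize(im[60:260,220:440],None,fx=3,fy=3,interpolation=cv2.INTER_CUBIC)
    cv2.imwrite(f"pics/{n}2.png",im)
E
```

```text
[0.5263 0.0918 0.1335] [179.8895   0.3794  -0.5643]
(array([0.0034, 0.0015, 0.0234]), array([0.0019, 0.0066, 0.0041]))
```

View pics/side2.png

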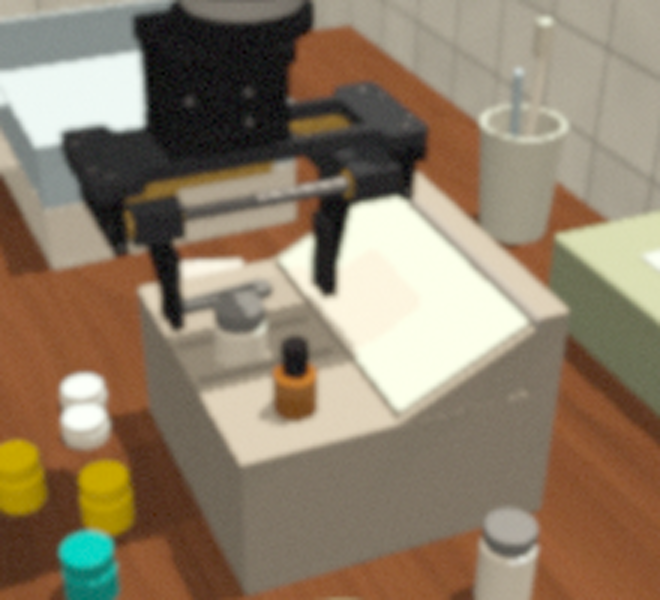

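View pics/wrist2.png

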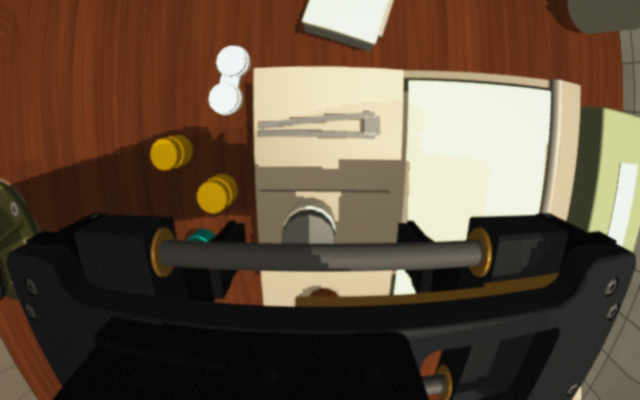

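The side view shows the trailing finger behind the case, over the ledge's front edge, and the leading finger ahead of it near the flap lip. I'll lower slowly and let it settle.

Emit:
send_rows:
  steps:
    - [[0,0,0],[0,0,0],0.087]
    - [[0,0,0.01],[0,0,0],0.087]
    - [[0,0,0.018],[0,0,0],0.087]
    - [[0,0,0.022],[0,0,0],0.087]
    - [[0,0,0.022],[0,0,0],0.087]

```text
time_s: 3.0
tool_pos: [0.5287, 0.0917, 0.1147]
tool_rot: [180.0, 0.1, -0.6]
force: [-0.1, 1.0, 0.7]
grip_width: 0.0872
```

```bash
python3 - <<'E'
from cell import env
from h import *
np.set_printoptions(precision=4,suppress=True)
d=env.read_camera("side"); im=d["pixels"][:,:,::-1]
im=cv2.resize(im[60:260,220:440],None,fx=3,fy=3,interpolation=cv2.INTER_CUBIC)
cv2.imwrite(f"pics/side3.png",im)
o=env.get_obs();print(o["tool_pos"],o["tool_rot"],o["force"])
print(plan(o["tool_pos"],o["tool_rot"],np.r_[binw(-.054),.11],-.8))
E
```

```text
[0.5291 0.0917 0.1151] [179.9863   0.0449  -0.6302] [ 0.069   0.0162 -0.2028]
(array([0.0005, 0.0014, 0.0051]), array([0.0002, 0.0008, 0.003 ]))
```

View pics/side3.png

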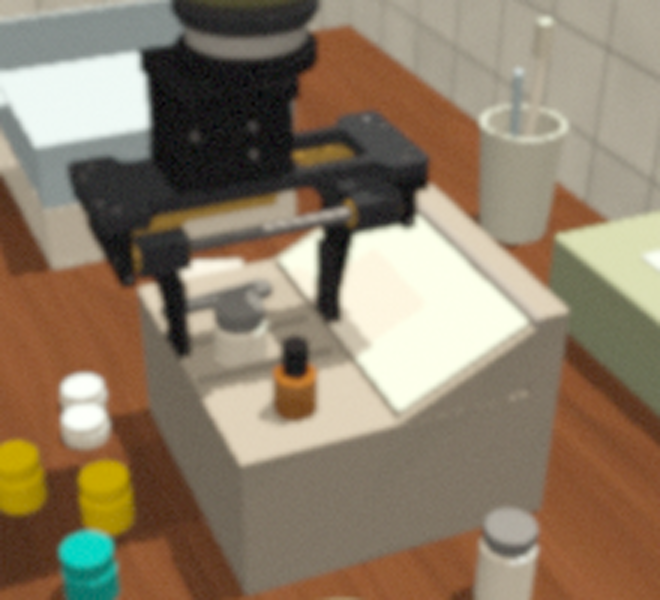

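Emit:
send_rows:
  steps:
    - [[0,0.001,0.003],[0,0,0.002],0.087]
    - [[0,0.0015,0.0055],[0,0,0.002],0.087]
    - [[0.005,0.0015,0.0055],[0,0,0.003],0.087]
    - [[0.01,0.0015,0.0055],[0,0,0.003],0.087]
    - [[0.015,0.0015,0.0055],[0,0,0.003],0.087]

```text
time_s: 3.47
tool_pos: [0.545, 0.0902, 0.1103]
tool_rot: [-180.0, -0.0, -0.8]
force: [-1.1, -0.6, 1.1]
grip_width: 0.087
```

Emit:
send_rows:
  steps:
    - [[0.005,0,0],[0,0,0],0.087]
    - [[0.01,0,0],[0,0,0],0.087]
    - [[0.015,0,0],[0,0,0],0.087]
    - [[0.02,0,0],[0,0,0],0.087]
    - [[0.02,0,0],[0,0,0],0.087]

```text
time_s: 3.88
tool_pos: [0.5653, 0.0898, 0.11]
tool_rot: [180.0, -0.0, -0.8]
force: [-1.1, 0.0, 1.4]
grip_width: 0.0871
```

```bash
python3 - <<'E'
from cell import env
from h import *
np.set_printoptions(precision=4,suppress=True)
d=env.read_camera("side"); im=d["pixels"][:,:,::-1]
im=cv2.resize(im[60:260,220:440],None,fx=3,fy=3,interpolation=cv2.INTER_CUBIC)
cv2.imwrite(f"pics/side4.png",im)
d=env.read_camera("wrist");cv2.imwrite(f"pics/wrist4.png",d["pixels"][:,:,::-1])
o=env.get_obs();print(o["tool_pos"],o["tool_rot"],o["force"])
print(plan(o["tool_pos"],o["tool_rot"],np.r_[binw(0),.11],-.8))
E
```

```text
[0.5651 0.0897 0.1103] [179.9991  -0.0695  -0.8123] [-1.1375  0.3773  2.7692]
(array([ 0.0184, -0.    ,  0.0003]), array([ 0.    , -0.0012, -0.0002]))
```

View pics/side4.png

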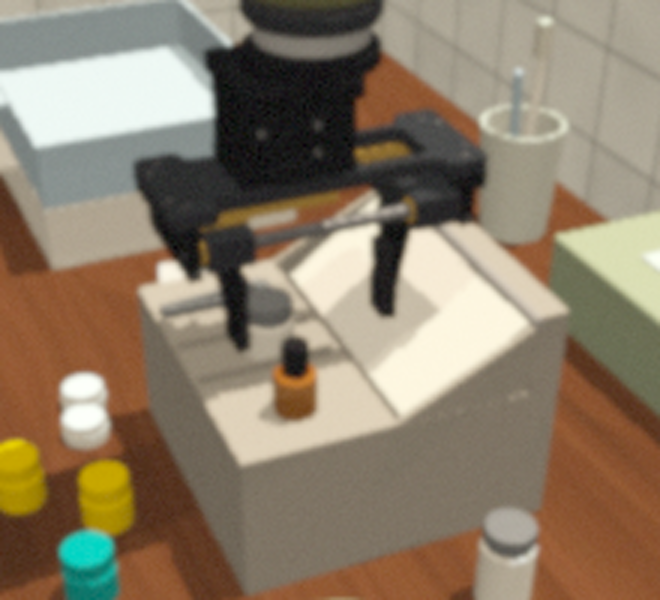

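View pics/wrist4.png

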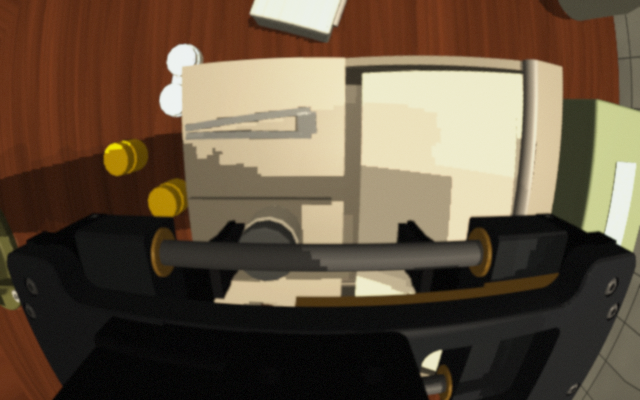

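The flap is opening under the leading finger (a gap shows behind the ledge edge in the wrist view), and the case is upright against the trailing finger, still on the ledge. I'll keep going.

Emit:
send_rows:
  steps:
    - [[0.005,0,0],[0,0,0],0.087]
    - [[0.01,0,0],[0,0,0],0.087]
    - [[0.015,0,0],[0,0,0],0.087]
    - [[0.02,0,0],[0,0,0],0.087]
    - [[0.025,0,0],[0,0,0],0.085]

```text
time_s: 4.4
tool_pos: [0.5889, 0.0894, 0.1095]
tool_rot: [180.0, 0.1, -0.8]
force: [-4.3, 0.6, -0.2]
grip_width: 0.0858
```

```bash
python3 - <<'E'
from cell import env
from h import *
np.set_printoptions(precision=4,suppress=True)
d=env.read_camera("side"); im=d["pixels"][:,:,::-1]
im=cv2.resize(im[60:260,220:440],None,fx=3,fy=3,interpolation=cv2.INTER_CUBIC)
cv2.imwrite(f"pics/side5.png",im)
d=env.read_camera("wrist");cv2.imwrite(f"pics/wrist5.png",d["pixels"][:,:,::-1])
o=env.get_obs();print(o["tool_pos"],o["tool_rot"],o["force"],o["grip_width"])
print(plan(o["tool_pos"],o["tool_rot"],np.r_[binw(0),.11],-.8))
E
```

```text
[0.5899 0.0894 0.1097] [179.9817   0.013   -0.8114] [-4.0439  0.8184  0.7362] 0.08541839646281792
(array([-0.0064, -0.    , -0.0003]), array([ 0.0003,  0.0002, -0.0002]))
```

View pics/side5.png

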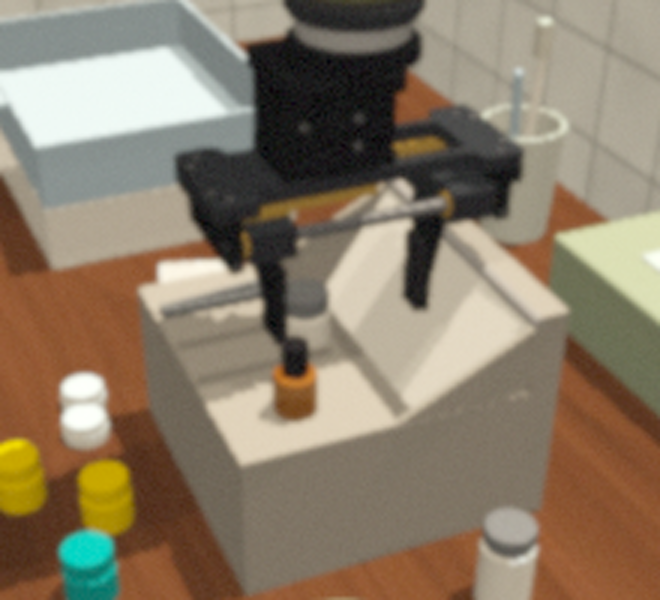

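View pics/wrist5.png

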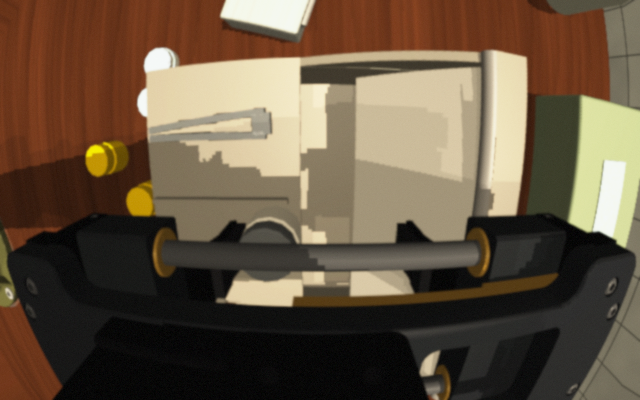

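The flap is wide open, held by the leading finger, and the case is still upright just short of the edge. Next the TCP advances while the jaws close by twice as much, so the leading finger stays in place and the trailing finger pushes the case.

Emit:
send_rows:
  steps:
    - [[0.003,0,0],[0,0,0],0.083]
    - [[0.006,0,0],[0,0,0],0.077]
    - [[0.009,0,0],[0,0,0],0.072]
    - [[0.011,0,0],[0,0,0],0.068]
    - [[0.013,0,0],[0,0,0],0.065]

```text
time_s: 4.92
tool_pos: [0.6023, 0.0892, 0.1099]
tool_rot: [180.0, 0.0, -0.8]
force: [-4.9, 0.6, -0.5]
grip_width: 0.0686
```

```bash
python3 - <<'E'
from cell import env
from h import *
np.set_printoptions(precision=4,suppress=True)
d=env.read_camera("side"); im=d["pixels"][:,:,::-1]
im=cv2.resize(im[60:260,220:440],None,fx=3,fy=3,interpolation=cv2.INTER_CUBIC)
cv2.imwrite(f"pics/side6.png",im)
d=env.read_camera("wrist");cv2.imwrite(f"pics/wrist6.png",d["pixels"][:,:,::-1])
o=env.get_obs();print(o["tool_pos"],o["tool_rot"],o["force"],o["grip_width"])
print(plan(o["tool_pos"],o["tool_rot"],np.r_[binw(0),.11],-.8))
E
```

```text
[0.6031 0.0892 0.1102] [179.9998  -0.0711  -0.8062] [-0.313   0.4416  0.0914] 0.06654922966366163
(array([-0.0196,  0.    ,  0.0002]), array([ 0.    , -0.0012, -0.0001]))
```

View pics/side6.png

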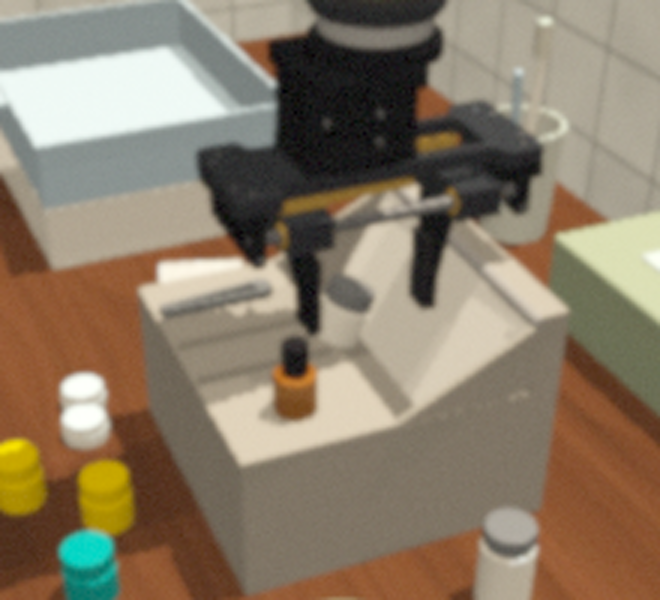

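View pics/wrist6.png

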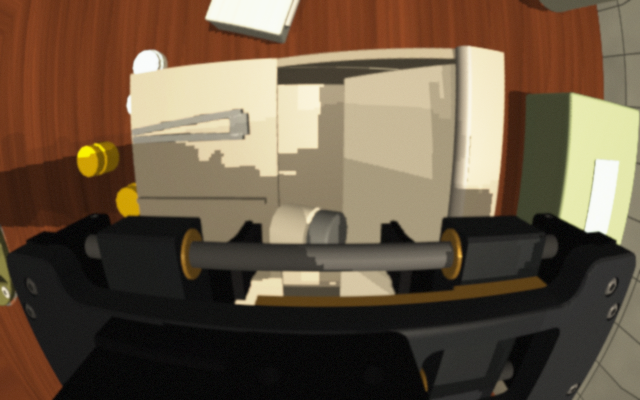

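The case is tipping over the edge into the mouth. I'll continue slightly and hold.

Emit:
send_rows:
  steps:
    - [[0,0,0],[0,0,0],0.065]
    - [[0.002,0,0],[0,0,0],0.061]
    - [[0.004,0,0],[0,0,0],0.057]
    - [[0.005,0,0],[0,0,0],0.056]
    - [[0.005,0,0],[0,0,0],0.056]

```text
time_s: 5.43
tool_pos: [0.6079, 0.0891, 0.1102]
tool_rot: [180.0, -0.0, -0.8]
force: [-3.5, -0.2, 1.4]
grip_width: 0.0567
```

```bash
python3 - <<'E'
from cell import env
from h import *
np.set_printoptions(precision=4,suppress=True)
d=env.read_camera("side"); im=d["pixels"][:,:,::-1]
im=cv2.resize(im[60:260,220:440],None,fx=3,fy=3,interpolation=cv2.INTER_CUBIC)
cv2.imwrite(f"pics/side7.png",im)
d=env.read_camera("wrist");cv2.imwrite(f"pics/wrist7.png",d["pixels"][:,:,::-1])
o=env.get_obs();print(o["tool_pos"],o["tool_rot"],o["force"],o["grip_width"])
print(plan(o["tool_pos"],o["tool_rot"],np.r_[binw(0),.11],-.8))
E
```

```text
[0.6079 0.0892 0.1104] [-179.9929   -0.0613   -0.8038] [-2.6818 -0.2934  1.6709] 0.05612555215275795
(array([-0.0244,  0.    ,  0.0003]), array([-0.0001, -0.0011, -0.0001]))
```

View pics/side7.png

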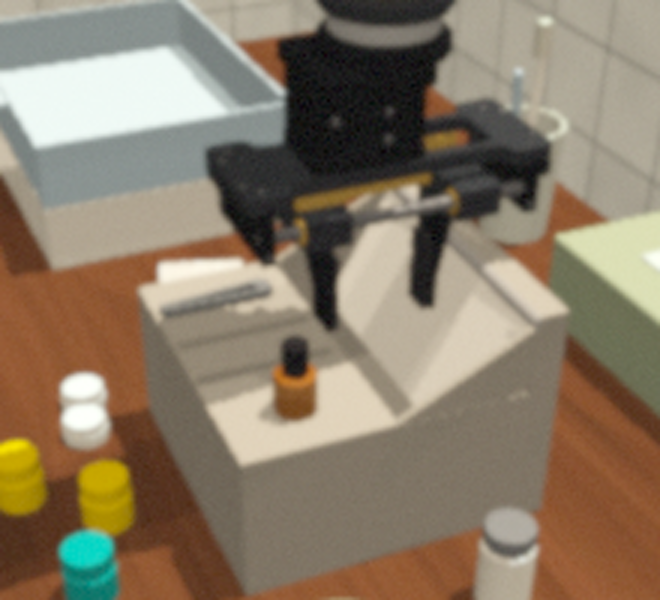

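View pics/wrist7.png

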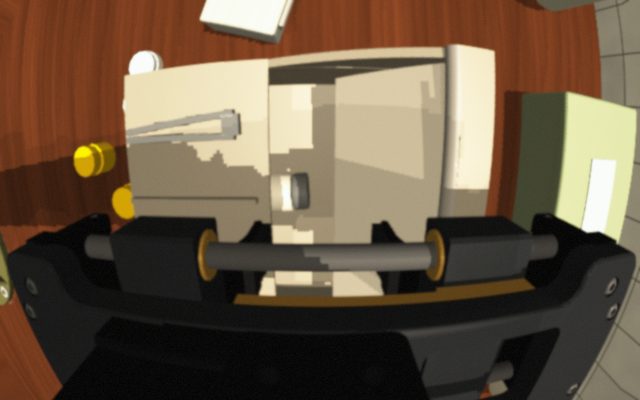

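The case has dropped to the bin floor: it lies at (290,190) in the wrist view, and the ledge is clear of it. I'll draw back along the channel with the flap following, then go up.

Emit:
send_rows:
  steps:
    - [[-0.005,0,0],[0,0,0],0.056]
    - [[-0.014,0,0],[0,0,0],0.056]
    - [[-0.024,0,0],[0,0,0],0.056]
    - [[-0.034,0,0],[0,0,0],0.056]
    - [[-0.044,0,0],[0,0,0],0.056]

```text
time_s: 5.95
tool_pos: [0.5626, 0.0899, 0.1104]
tool_rot: [-180.0, -0.1, -0.8]
force: [0.9, 0.5, -0.0]
grip_width: 0.0558
```

Emit:
send_rows:
  steps:
    - [[-0.01,0,0],[0,0,0],0.056]
    - [[-0.02,0,0],[0,0,0],0.056]
    - [[-0.025,0,-0.004],[0,0,0],0.056]
    - [[-0.027,0,-0.02],[0,0,0],0.056]
    - [[-0.027,0,-0.045],[0,0,0],0.056]

```text
time_s: 6.37
tool_pos: [0.5335, 0.0899, 0.1534]
tool_rot: [179.9, 0.3, -0.8]
force: [0.2, 0.5, 1.0]
grip_width: 0.0555
```

Emit:
send_rows:
  steps:
    - [[0,0,-0.03],[0,0,0],0.056]
    - [[0,0,-0.06],[0,0,0],0.056]
    - [[-0.01,0,-0.09],[0,0,0],0.056]
    - [[-0.03,0,-0.11],[0,0,0],0.056]
    - [[-0.04,0,-0.115],[0,0,0],0.056]

```text
time_s: 6.78
tool_pos: [0.4967, 0.0909, 0.2743]
tool_rot: [-179.9, -0.3, -0.8]
force: [0.1, -0.4, 0.6]
grip_width: 0.0562
```

Emit:
send_rows:
  steps:
    - [[0,-0.02,0],[0,0,0],0.056]
    - [[0,-0.05,0],[0,0,0],0.056]
    - [[0,-0.08,0],[0,0,0],0.056]
    - [[0,-0.1,0],[0,0,0],0.056]
    - [[0,-0.1,0],[0,0,0],0.056]

```text
time_s: 7.2
tool_pos: [0.4963, 0.1965, 0.2697]
tool_rot: [-179.9, 0.0, -0.4]
force: [-0.4, 0.7, -0.6]
grip_width: 0.0562
```

```bash
python3 - <<'E'
from cell import env
from h import *
np.set_printoptions(precision=4,suppress=True)
d=env.read_camera("side"); im=d["pixels"][:,:,::-1]
im=cv2.resize(im[60:260,220:440],None,fx=3,fy=3,interpolation=cv2.INTER_CUBIC)
cv2.imwrite(f"pics/side8.png",im)
d=env.read_camera("top");cv2.imwrite(f"pics/top8.png",d["pixels"][:,:,::-1])
o=env.get_obs();print(o["tool_pos"],o["tool_rot"],o["force"],o["grip_width"])
E
```

```text
[0.4973 0.1912 0.2699] [179.9485   0.0096  -0.6958] [-0.6655 -1.215   0.6874] 0.05631234768315398
```

View pics/side8.png

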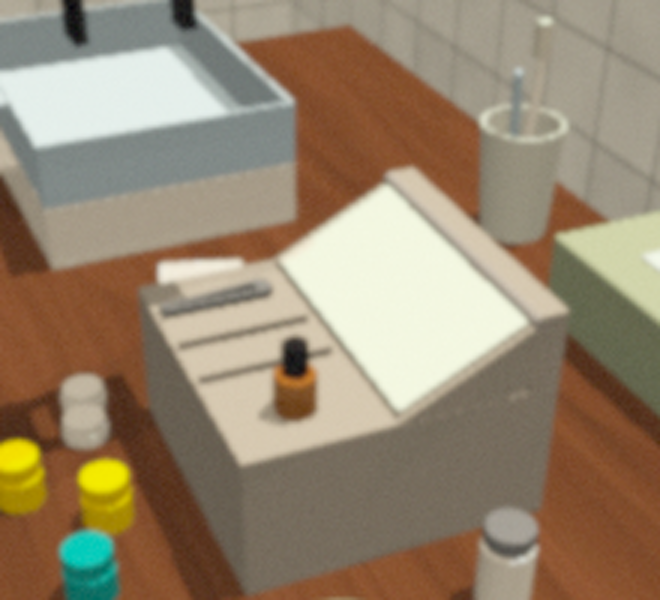

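View pics/top8.png

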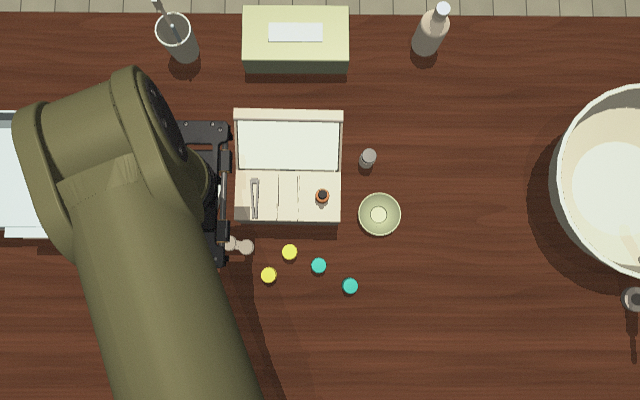

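The flap is shut, the channel is empty, and the polish (322,196), tweezers (255,198) and everything else in view are where they were. Handing in.

```bash
python3 -c "
from cell import env
o=env.get_obs();print(o['time_s'],o['joint_velocities'],o['force'])
env.sign_off()"
```

```text
7.3 [ 1.23474136 -0.77811601  2.07820749  0.31660603  0.51928259  0.26193412
  0.22038473] [-0.66545602 -1.21499849  0.68739424]
the job is handed in; nothing more can be done
```

The old case is in the bin and the job is handed in, at about 7.3 s of the 35 s allowed. The leading finger pushed the flap in and kept it open. The trailing finger pushed the case along the channel and over the edge. I then drew the hand back and up so the flap could swing shut.

**Last checks:**
- **Flap and channel:** the last side and top pictures show the flap shut and the channel empty.
- **Case:** I saw it lying low in the bin, at the bottom as far as I could tell, just before I drew back. With the flap shut I could not check it again.
- **Other items:** the polish, tweezers, new case, dish and look-alikes were where they started. In the last top picture the arm hid the aluminium box and partly covered the flat lens case. Both showed in other late views, and the arm did not go near them.
- **Forces:** the readings I saw stayed under about 5 N.

One measurement disagreed. The side camera put the case about 5 mm off the channel's middle line, while the top camera put it on the line. I went with the top camera, and the push ran straight.

The arm was still moving very slightly, about 2°/s at most, when I handed in, clear of everything.

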